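Pack a sprung shimming fixture and hold it closed

ROBOT

A 6-joint arm with a two-finger parallel gripper is mounted at the origin on the work surface. World frame = base frame: x ahead of the robot, y to its left, z up, the work surface at z = 0. Lengths are in m, angles in degrees, forces in N, time in s.
With the tool pointing down it reaches from about 0.25 to 0.725 m from the base axis. Payload 9.7 kg.
Tool frame: the origin (TCP) lies at the very end of the fingers, on their centre line; the grasp point (between the pads) lies 19 mm behind it; z points along the fingers, y is the direction in which the jaws open and shut (so a half turn about z gives the same grasp; the last joint's range is limited). The gripper opens to 85 mm and grips with 20 to 120 N. Pads are 22 mm wide; open, the fingers measure 114 mm over their backs; the gripper's body (76 mm by 85 mm) begins 54 mm behind the grasp point. The pads swing forward as they close: fully open they stand 13 mm farther back than shut.
Start: joints at [74.37, 4.979, 10.078, 95.1, 0, 90], TCP at [0.148, 0.53, 0.211] pointing down, gripper open.
Joint ranges: [-179.16, 179.16], [-48.56, 103.87], [-65.8, 70.77], [-126.05, 130.52], [-82.76, 87.17], [-180, 180]. Speed limits (degrees/s): [127.2, 127.2, 147.25, 180, 180, 180].

INTERFACE

Orientations are given as [roll, pitch, yaw] about the fixed x, y, z axes, in that order (R = Rz(yaw) Ry(pitch) Rx(roll)).
In Python, from workcell import bot gives the robot as it stands. The module is installed in compiled form; this text tells all that it offers.
- The arm moves only by the tool step_arm, never from a script. Its arguments are lists of equal length, an entry for each row: "dr": the turn, a rotation vector about the tool's x, y, z in rad, a list of three; "xyz": the shift along the tool's x, y, z in units of 40 mm (1.0 is 40 mm), a list of three; "gripper": the opening, from 0 (shut) to 1 (fully open). In form: {"dr": [[wx, wy, wz], ...], "xyz": [[x, y, z], ...], "gripper": [gripper, ...]}. A call has exactly 8 rows; each row is the pose to reach, as a shift and turn from the pose commanded when the call began, along the tool's axes at that moment; what a row does not reach only later rows make up. A row lasts 1/10 s, in which the tool goes at most 50 mm and 8.59 degrees, less where a joint would pass 70% of its speed; a pose out of reach is approached as far as the arm can. A call with a gripper value outside its range is refused whole. The fingers move at their own pace and stop on an object; "squeeze" is the grip in N (left out, the last holds). Time passes only in rows, so rows that repeat a pose let the fingers close, or fill a call up. It gives the time, the measured TCP pose, the force and the opening at its end, in the units of the state.
- bot.get_obs(): the state, without advancing time (a new reading comes with each control period).
- bot.camera(name): name is "side" or "top" or "wrist"; returns a dict with "image" (400x640x3 uint8, red, green, blue), "camera_matrix" (3x3 intrinsics, pixels), "R" (3x3) and "t" (3): a world point X has camera coordinates R X + t. Camera axes: x right, y down, z forward; pixel columns grow to the right and rows downward; lengths in m; the calibration is good to about 2 mm. A picture is of the moment at which its call begins. There is no depth.
- bot.job_done(): hands the job in, once; it reports no verdict.
Trained networks look in a picture, given as the dict that the camera call returned (one of the last four; its "shot" number tells which), for a name from the list of things; names that differ only in an ending like _2 or _b are one class to them, and where a whole thing is asked for, a point or a joint stands for the part that bears it (a point fixed in the world has none). Each returns a list of dicts, best first, with "p" (0 to 1); they miss things now and then, are a little off and sometimes report something else, mostly with a low value. They report only what shows in the picture. A call takes as long as a camera call. They do not tell look-alikes from the thing itself.
- bot.regions_of(picture, thing): "region" (400x640 bool, what is visible of it) and "box" ([centre column, centre row, width, height] in pixels, round what is visible of it).
The state is a dict: "time": time; "q": joint angles; "qd": joint speeds; "joint_efforts": joint torques, N m; "ee_pos": TCP position; "tcp_rot": TCP orientation; "wrist_force": force on the tool from outside, world axes, zero at the start; "torque": the same for the moment, N m; "opening": finger opening in m.
Only numpy, scipy, OpenCV 4.12 (cv2) and the standard library are available. Lean on these libraries where they do the work, as an engineer would, in place of code of your own. Each camera call takes 0.05 s, during which the arm holds its last target.

TASK

Take yellow spacers from the rack and stand them upright, broad face to broad face across the channel of the steel fixture between the blue slide and the orange sprung pad, until pushing the slide's black handle towards the pad closes the gap tight on the stack with the slide's red pointers inside the green bands (short of green is one spacer too many, past it one too few). Finish while still holding: keep pushing the slide firmly so that the stack stays squeezed and the pointers stay in the green, with your gripper on the slide and not on the spacers. Spacers you do not need stay in the rack, and the other things on the bench are left where they are.

Things in the scene. Friction and masses are not known exactly. Their poses are not given: they have to be found in the camera images.
- fixture: Fixed dark steel bed, 260 (x) x 112 (y) x 10 mm; origin at its underside's centre, z up. Its +x runs along the channel from blue slide to orange pad; channel floor 10 mm above the origin, 62 mm wide about y = 0 between two steel rails 8 mm high. Green bands on white strips outside the rails cover x = -33 to -9 mm.
- slide: Blue block, slides along fixture +x; 2-5 N return spring, rest x -65 mm, travel 70. Origin: bottom centre of front face (meets spacers; red pointers mark it), on channel floor. Block 50 long behind it, 56 wide, 30 high. Black upright handle flush with its rear, 14 thick (x), 30 wide, top 80 above origin: push from behind or pinch. Front face must end at fixture x -33 to -9 mm.
- pad: Orange sprung pad, 10 thick (x), 52 wide, 30 high, in front of a dark anvil block bolted along the bed (52 to 96 mm from the resting slide's front face). Origin: bottom centre of the face the spacers meet, on the channel floor; that face looks along the fixture's -x. It gives along +x, 2.5 N per mm, at most 6 mm.
- rack: Fixed grey rack, 190 (x) x 76 (y) x 22 mm; origin at the centre of its underside. Four slots 24 mm (x) by 64 mm (y), at x = -66, -22, 22 and 66 mm, their floor 6 mm above the origin, walls up to 22 mm.
- jar: Bystander: clear jar with black cap, 56 mm across, 70 high; origin at its underside's centre.
- can: Bystander: can, 60 mm across, 120 high; origin at its underside's centre.
- cup: Bystander: orange cup, 70 mm across, 60 high; origin at its underside's centre.
- screwdriver: Bystander: screwdriver with red handle lying flat along its x, about 200 mm long, under 35 mm high; origin below its middle.
- wrench: Bystander: wrench lying flat along its x, about 180 mm long; origin below its middle.
- torch: Bystander: black torch lying along its x, about 135 mm long, 38 high; origin below its middle.
- spacer0: Loose yellow-anodised aluminium spacer (0.1 kg), standing in the rack: plate 16 thick (x), 52 wide (y), 30 high with a tab on top, 24 wide (y), 16 thick, 30 high; 60 mm tall in all. Origin at the centre of its underside, z up. Grip the tab across its width (y) above the plate's shoulders; stood in the channel, its x lies along the fixture's x.
- spacer1: Loose yellow-anodised aluminium spacer (0.1 kg), standing in the rack: plate 16 thick (x), 52 wide (y), 30 high with a tab on top, 24 wide (y), 16 thick, 30 high; 60 mm tall in all. Origin at the centre of its underside, z up. Grip the tab across its width (y) above the plate's shoulders; stood in the channel, its x lies along the fixture's x.
- spacer2: Loose yellow-anodised aluminium spacer (0.1 kg), standing in the rack: plate 16 thick (x), 52 wide (y), 30 high with a tab on top, 24 wide (y), 16 thick, 30 high; 60 mm tall in all. Origin at the centre of its underside, z up. Grip the tab across its width (y) above the plate's shoulders; stood in the channel, its x lies along the fixture's x.
- spacer3: Loose yellow-anodised aluminium spacer (0.1 kg), standing in the rack: plate 16 thick (x), 52 wide (y), 30 high with a tab on top, 24 wide (y), 16 thick, 30 high; 60 mm tall in all. Origin at the centre of its underside, z up. Grip the tab across its width (y) above the plate's shoulders; stood in the channel, its x lies along the fixture's x.
Mind the look-alikes: they are no part of the job. Leave any turquoise or white look-alike of the spacer2 alone.

How it is judged (in metres and radians):
At the end, for the whole second after the job is handed in: Slide front face at x -33 to -9 mm of the fixture, still; spacers press slide and pad over 3 N; robot pushes slide over 4 N, touches no spacer; each spacer upright (0.12 rad) and square (0.15 rad) in the channel between them, within 12 mm of its centre line, or standing in the rack (x of slide in the frame of fixture between -0.033 and -0.009 m and contact force between any of spacer0, spacer1, spacer2, spacer3 and pad above 3 N and contact force between any of spacer0, spacer1, spacer2, spacer3 and slide above 3 N and contact force between any of the fingers, the arm and slide above 4 N and linear speed of slide below 0.01 m/s and ((x of spacer0 in the frame of slide between 0.003 and 0.2 m and x of spacer0 in the frame of pad below -0.003 m and y of spacer0 in the frame of fixture between -0.012 and 0.012 m and z of spacer0 in the frame of fixture between 0.006 and 0.014 m and angle between spacer0's own z axis and vertical below 0.12 rad and angle between the x axis of spacer0 and the x axis of fixture, either way round below 0.15 rad) or (x of spacer0 in the frame of rack between -0.09 and 0.09 m and y of spacer0 in the frame of rack between -0.012 and 0.012 m and z of spacer0 in the frame of rack between 0.001 and 0.011 m and angle between spacer0's own z axis and vertical below 0.25 rad)) and ((x of spacer1 in the frame of slide between 0.003 and 0.2 m and x of spacer1 in the frame of pad below -0.003 m and y of spacer1 in the frame of fixture between -0.012 and 0.012 m and z of spacer1 in the frame of fixture between 0.006 and 0.014 m and angle between spacer1's own z axis and vertical below 0.12 rad and angle between the x axis of spacer1 and the x axis of fixture, either way round below 0.15 rad) or (x of spacer1 in the frame of rack between -0.09 and 0.09 m and y of spacer1 in the frame of rack between -0.012 and 0.012 m and z of spacer1 in the frame of rack between 0.001 and 0.011 m and angle between spacer1's own z axis and vertical below 0.25 rad)) and ((x of spacer2 in the frame of slide between 0.003 and 0.2 m and x of spacer2 in the frame of pad below -0.003 m and y of spacer2 in the frame of fixture between -0.012 and 0.012 m and z of spacer2 in the frame of fixture between 0.006 and 0.014 m and angle between spacer2's own z axis and vertical below 0.12 rad and angle between the x axis of spacer2 and the x axis of fixture, either way round below 0.15 rad) or (x of spacer2 in the frame of rack between -0.09 and 0.09 m and y of spacer2 in the frame of rack between -0.012 and 0.012 m and z of spacer2 in the frame of rack between 0.001 and 0.011 m and angle between spacer2's own z axis and vertical below 0.25 rad)) and ((x of spacer3 in the frame of slide between 0.003 and 0.2 m and x of spacer3 in the frame of pad below -0.003 m and y of spacer3 in the frame of fixture between -0.012 and 0.012 m and z of spacer3 in the frame of fixture between 0.006 and 0.014 m and angle between spacer3's own z axis and vertical below 0.12 rad and angle between the x axis of spacer3 and the x axis of fixture, either way round below 0.15 rad) or (x of spacer3 in the frame of rack between -0.09 and 0.09 m and y of spacer3 in the frame of rack between -0.012 and 0.012 m and z of spacer3 in the frame of rack between 0.001 and 0.011 m and angle between spacer3's own z axis and vertical below 0.25 rad)) and not (contact force between any of the fingers, the arm and spacer0 above 0.3 N) and not (contact force between any of the fingers, the arm and spacer1 above 0.3 N) and not (contact force between any of the fingers, the arm and spacer2 above 0.3 N) and not (contact force between any of the fingers, the arm and spacer3 above 0.3 N)); the arm keeps its last pose, push and grip.
It fails at once if a bystander on the bench was moved by more than 30 mm (distance of any of screwdriver, wrench, jar, can, torch, cup from where it was at the start of the episode above 0.03 m).
It also fails if it takes over 72 s, if anything falls off the work surface, if the arm or the gripper's body presses on something with over 40 N, if the wrist force passes 120 N, or if a joint passes its speed limit or range.

## Working session

There is one attempt and no reset: what is moved stays moved. The work goes in short steps, Python scripts to look and compute and a tool call to move; the robot and the scene stay as the last step left them, time stands still between calls to the robot, and variables do not carry over. Pictures are saved under pics/ and viewed, and the job is handed in when it is done.

Besides the shell and the picture viewer there is one more tool, called after "Call:" as name(argument=value, ...) on one line, values as JSON. step_arm: Moves the arm, as the interface text tells. Its arguments: {"type":"object","properties":{"dr":{"type":"array"},"xyz":{"type":"array"},"gripper":{"type":"array"},"squeeze":{"type":"number"}},"required":["dr","xyz","gripper"]}

```bash
mkdir -p pics; cat > h.py <<'E'
import numpy as np, cv2
from workcell import bot
def save(n,im): cv2.imwrite('pics/'+n,cv2.cvtColor(im,cv2.COLOR_RGB2BGR))
def proj(c,X):
    p=np.asarray(c["R"])@np.asarray(X,float)+np.asarray(c["t"]).ravel(); k=np.asarray(c["camera_matrix"])@p; return k[:2]/k[2]
def unproj(c,uv,z):
    R=np.asarray(c["R"]);t=np.asarray(c["t"]).ravel()
    d=R.T@np.linalg.inv(c["camera_matrix"])@np.array([uv[0],uv[1],1.]); o=-R.T@t
    return o+d*(z-o[2])/d[2]
E
python3 - <<'E'
from h import *
print(bot.get_obs())
for n in("top","side","wrist"):
    c=bot.camera(n); save(n+'0.png',c["image"]); print(n,c["camera_matrix"],c["R"],c["t"])
E
```

```text
{'time': 0.0, 'q': array([ 7.43692551e+01,  5.00958283e+00,  1.00354806e+01,  9.50999972e+01,
       -4.72276090e-04,  9.00008768e+01]), 'qd': array([-0.02834207, -0.09399045, -0.12223192, -0.00801242, -0.12744724,
        0.00018331]), 'joint_efforts': array([ 2.57096413e-03, -5.20392823e+01,  4.64797354e+01,  1.64259440e-02,
        1.14539894e-04, -1.57554030e-05]), 'ee_pos': array([0.1481239 , 0.52941386, 0.21010684]), 'tcp_rot': array([-1.79925901e+02,  4.73409597e-04,  1.64368379e+02]), 'wrist_force': array([-0.03304224,  1.61090444, -0.12147451]), 'torque': array([-0.05838628,  0.01615109, -0.04342429]), 'opening': 0.08532438329335196}
top [[411.66683044   0.         314.91389912]
 [  0.         411.66683044 199.45345334]
 [  0.           0.           1.        ]] [[ 0.00215867 -0.99997145  0.00724209]
 [-0.99853737 -0.0025467  -0.05400586]
 [ 0.05402276 -0.00711491 -0.99851436]] [-0.00406826  0.57412363  1.00994059]
side [[362.96968837   0.         320.09692099]
 [  0.         362.96968837 200.96940449]
 [  0.           0.           1.        ]] [[ 9.91062307e-01 -1.33397021e-01 -8.59212176e-04]
 [-7.16398911e-02 -5.26787373e-01 -8.46972720e-01]
 [ 1.12531016e-01  8.39464292e-01 -5.31635658e-01]] [-0.57210488  0.06911388  0.74030548]
wrist [[288.73292492   0.         317.89150721]
 [  0.         288.73292492 202.32866645]
 [  0.           0.           1.        ]] [[ 2.68941277e-01  9.63156113e-01 -9.43991994e-04]
 [ 9.10937606e-01 -2.54041767e-01  3.25046855e-01]
 [ 3.12831052e-01 -8.82784341e-02 -9.45697441e-01]] [-0.54978637 -0.04134084  0.38037471]
```

View pics/top0.png

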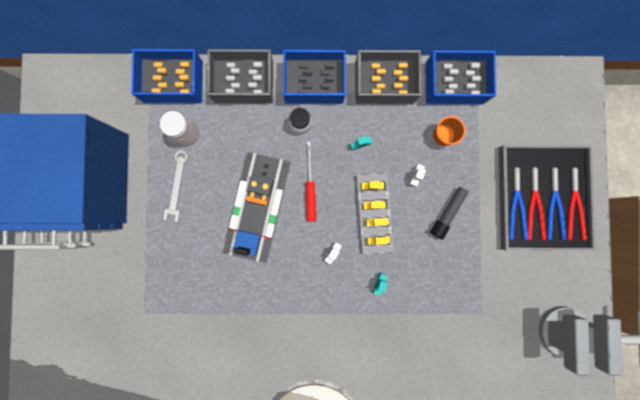

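View pics/side0.png

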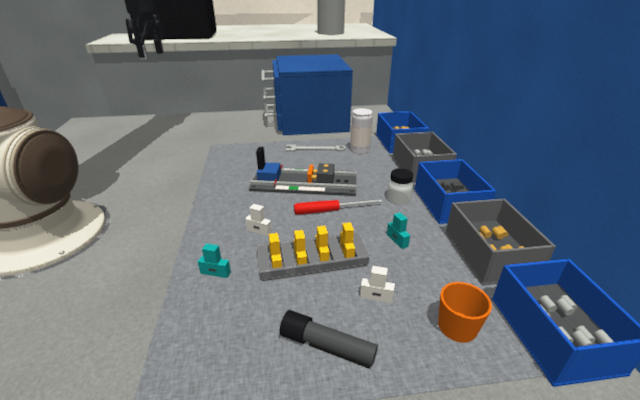

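View pics/wrist0.png

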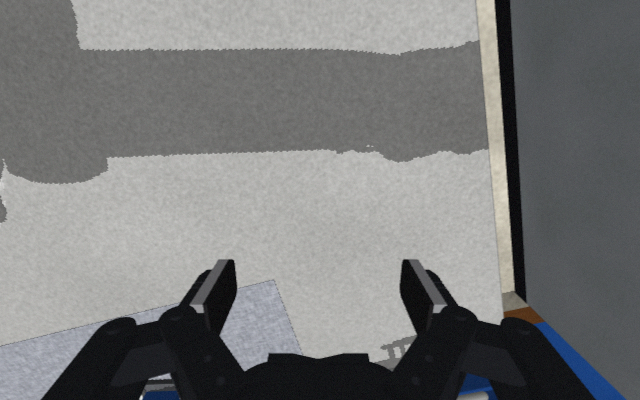

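Candidates in the top view: the yellow ones in the rack at (373,186), (375,205), (376,222) and (378,240). The look-alikes are turquoise at (361,143) and (381,284), and white at (417,175) and (333,254). I'll take the yellow ones in the rack and check them in a crop.

```bash
python3 - <<'E'
from h import *
c=bot.camera("top"); im=c["image"]
a=cv2.resize(im[145:270,215:305],None,fx=4.4,fy=4.4,interpolation=cv2.INTER_CUBIC)
b=cv2.resize(im[145:270,325:405],None,fx=4.4,fy=4.4,interpolation=cv2.INTER_CUBIC)
save('crop0.png',np.hstack([a,b]))
print("tcp top",proj(c,[.148,.53,.211]))
for n in("fixture","slide","pad","rack","spacer0","jar","screwdriver","can","cup","torch","wrench"):
    for r in bot.regions_of(c,n)[:8]: print(n,round(r["p"],2),np.round(r["box"],1),r["region"].sum())
s=bot.camera("side"); print("tcp side",proj(s,[.148,.53,.211]))
a=cv2.resize(s["image"][140:290,235:385],None,fx=4,fy=4,interpolation=cv2.INTER_CUBIC); save('crop0s.png',a)
E
```

```text
tcp top [ 42.23532378 411.36128003]
slide 0.69 [247.5 242.3  23.4  21.4] 536
slide 0.36 [372.9 205.3  27.5   8.6] 129
pad 0.48 [255.2 201.5  22.4   9.2] 91
rack 0.67 [374.2 212.8  36.9  79.2] 1783
spacer0 0.73 [377.2 223.9  21.9   9.9] 131
spacer0 0.69 [332.6 252.2  15.8  20.1] 140
spacer0 0.6 [373.6 204.5  28.2  10.8] 164
spacer0 0.52 [377.5 284.2  13.7  21.3] 152
spacer0 0.49 [369.2 186.9  21.1  10.3] 180
spacer0 0.47 [360.9 141.6  20.2  15.7] 215
spacer0 0.46 [378.2 239.2  24.7   9.7] 157
spacer0 0.45 [418.8 175.6  17.5  24.6] 230
jar 0.76 [299.7 121.2  22.   26.7] 462
screwdriver 0.75 [308.8 182.7  14.   79.6] 501
screwdriver 0.56 [375.8 221.8  24.   14.6] 168
can 0.8 [179.  129.8  39.4  33.5] 891
can 0.62 [257.4 206.9  71.3 108.9] 4107
cup 0.58 [447.9 128.8  35.5  31.7] 732
torch 0.75 [178.7 129.1  40.4  35.1] 892
torch 0.61 [447.9 214.1  39.4  54. ] 770
wrench 0.85 [175.4 185.8  25.2  67.8] 656
tcp side [154.78069554  67.93370144]
```

View pics/crop0.png

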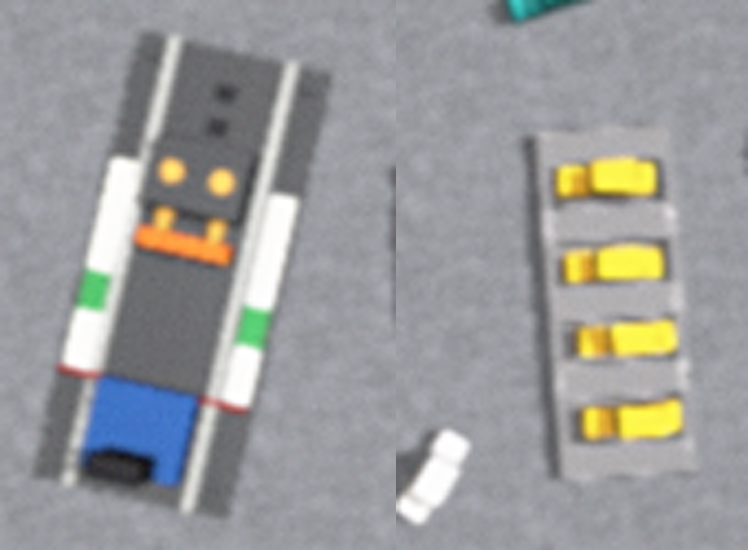

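View pics/crop0s.png

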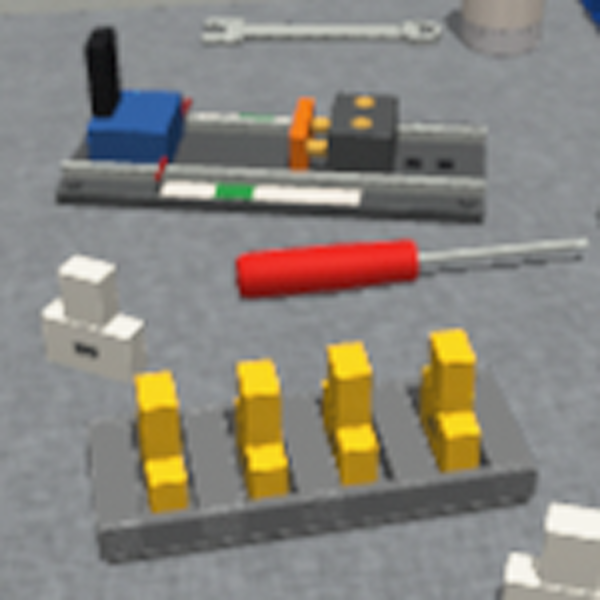

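The crop shows four yellow spacers in the rack slots, with the turquoise and white ones off the rack. Next I'll fit the fixture and rack poses from the top and side views.

```bash
python3 - <<'E'
from h import *
from scipy.optimize import least_squares
c=bot.camera("top"); s=bot.camera("side")
T=lambda u,v:(215+(u-2.2)/4.4+0,145+(v-2.2)/4.4)
T2=lambda u,v:(325+(u-396-2.2)/4.4,145+(v-2.2)/4.4)
S=lambda u,v:(235+(u-2)/4,140+(v-2)/4)
fx=[((130,56,.01),c,T(147,32)),((130,-56,.01),c,T(330,72)),((-130,-56,.01),c,T(228,517)),((-130,56,.01),c,T(37,478)),
 ((130,-56,.01),s,S(485,216)),((-130,-56,.01),s,S(57,198)),((130,56,.01),s,S(486,128)),
 ((-9,-56,.01),s,S(254,198)),((-33,-56,.01),s,S(216,196))]
rk=[((95,38,.022),c,T2(537,133)),((95,-38,.022),c,T2(668,127)),((-95,-38,.022),c,T2(695,470)),((-95,38,.022),c,T2(562,478)),
 ((-95,-38,.022),s,S(100,531)),((95,-38,.022),s,S(536,468)),((95,-38,0),s,S(532,490)),((-95,-38,0),s,S(104,562))]
def fit(pts,x0,sel):
    pts=[p for p in pts if p[1] is c or p[1] is s]
    if sel: pts=[p for p in pts if p[1] is sel]
    def W(p,P):
        ca,sa=np.cos(p[2]),np.sin(p[2]); x,y=P[0]/1e3,P[1]/1e3
        return [p[0]+ca*x-sa*y,p[1]+sa*x+ca*y,P[2]]
    f=lambda p:np.concatenate([proj(k,W(p,P))-uv for P,k,uv in pts])
    r=least_squares(f,x0,loss='soft_l1'); return r.x,np.round(r.fun,1)
for nm,pts,x0 in(("fix",fx,[.56,.14,-.2]),("rack",rk,[.55,-.14,.05])):
    for se in(c,s,None):
        x,e=fit(pts,x0,se); print(nm,np.round(x,4),np.degrees(x[2]).round(2),e)
# pad / slide faces
for n,(u,v),z in (("pad top L",(135,245),.04),("pad top R",(232,262),.04),("slide top L",(102,378),.04),("slide top R",(198,396),.04),("redL",(60,369),.012),("redR",(247,409),.012),("greenL",(75,304),.011),("greenR",(240,345),.011)):
    print(n,unproj(c,T(u,v),z).round(4))
for u,v in((625,175),(632,262),(645,338),(652,418)): print("tab",unproj(c,T2(u,v),.066).round(4))
E
```

```text
fix [ 0.5562  0.1428 -0.2198] -12.59 [-1.2 -0.4  0.6  0.3  0.4  0.6 -0.2 -0.5]
fix [ 0.5573  0.1444 -0.2263] -12.97 [ 0.2 -0.7 -0.1 -1.2  0.4 -0.4 -0.   1.1 -0.4  1.1]
fix [ 0.5567  0.143  -0.2197] -12.59 [-1.3 -0.6  0.5  0.1  0.3  0.4 -0.2 -0.7  0.3 -0.6 -0.4 -0.7  0.1 -0.3
 -0.1  1.4 -0.5  1.5]
rack [ 0.5406 -0.1498  0.0691] 3.96 [-0.3  1.1  0.4  0.5  0.2 -0.9 -0.4 -0.6]
rack [ 0.5411 -0.1477  0.0703] 4.03 [ 0.9 -1.  -1.2 -0.3 -1.   3.5  1.1  0.7]
rack [ 0.5409 -0.1491  0.0699] 4.0 [-0.6  1.   0.1  0.4 -0.1 -1.  -0.6 -0.7  0.8 -0.4 -1.1  0.3 -1.   4.
  0.9  1.3]
pad top L [0.5706 0.1668 0.04  ]
pad top R [0.5613 0.1132 0.04  ]
slide top L [0.4974 0.1841 0.04  ]
slide top R [0.4876 0.1313 0.04  ]
redL [0.5018 0.2129 0.012 ]
redR [0.4795 0.1071 0.012 ]
greenL [0.5385 0.2051 0.011 ]
greenR [0.5155 0.1114 0.011 ]
tab [ 0.6079 -0.1487  0.066 ]
tab [ 0.5609 -0.1522  0.066 ]
tab [ 0.52   -0.1589  0.066 ]
tab [ 0.4772 -0.1624  0.066 ]
```

Call:
step_arm(dr=[[0, 0, -0.04], [0, 0, -0.08], [0, 0, -0.12], [0, 0, -0.16], [0, 0, -0.2], [0, 0, -0.25], [0, 0, -0.3], [0, 0, -0.34]], xyz=[[-0.4, -0.45, 0], [-1.1, -1.2, 0], [-1.9, -2.05, 0], [-2.7, -2.9, 0], [-3.5, -3.8, 0], [-4.3, -4.65, 0], [-5.1, -5.5, 0], [-5.9, -6.4, 0]], gripper=[1, 1, 1, 1, 1, 1, 1, 1])

```text
time: 1.7
ee_pos: [0.3069, 0.218, 0.211]
tcp_rot: [180.0, 0.1, -176.0]
wrist_force: [1.3, 0.3, -0.0]
opening: 0.0848
```

```bash
cat >> h.py <<'E'
from scipy.spatial.transform import Rotation as Ro
def st():
    o=bot.get_obs(); return o
def plan(xyz,yaw,o=None):
    o=o or bot.get_obs()
    R0=Ro.from_euler('xyz',o["tcp_rot"],degrees=True); R1=Ro.from_euler('xyz',[180,0,yaw],degrees=True)
    d=R0.inv().apply(np.asarray(xyz)-o["ee_pos"])/.04
    print("t",round(float(o["time"]),2),"pos",o["ee_pos"].round(4),"rot",o["tcp_rot"].round(2),"q",o["q"].round(1),"F",o["wrist_force"].round(1),"open",round(float(o["opening"]),4))
    print("  dr",(R0.inv()*R1).as_rotvec().round(3),"xyz",d.round(3),"dist",np.linalg.norm(d)*.04)
E
python3 -c "
from h import *
plan([.498,-.155,.2],184)"
```

```text
t 1.7 pos [0.3069 0.218  0.211 ] rot [ 1.7997e+02  5.0000e-02 -1.7600e+02] q [ 35.4 -18.6 -11.2  97.3  -0.   31.4] F [ 1.3  0.3 -0. ] open 0.0848
  dr [0.001 0.001 0.   ] xyz [-4.115 -9.635  0.274] dist 0.41922125728322435
```

Call:
step_arm(dr=[[0, 0, 0], [0, 0, 0], [0, 0, 0], [0, 0, 0], [0, 0, 0], [0, 0, 0], [0, 0, 0], [0, 0, 0]], xyz=[[-0.25, -0.6, 0], [-0.7, -1.6, 0], [-1.2, -2.8, 0], [-1.7, -4.0, 0], [-2.2, -5.2, 0], [-2.7, -6.4, 0], [-3.2, -7.6, 0], [-3.7, -8.8, 0]], gripper=[1, 1, 1, 1, 1, 1, 1, 1])

```text
time: 2.5
ee_pos: [0.4729, -0.1133, 0.211]
tcp_rot: [-180.0, 0.0, -176.2]
wrist_force: [1.4, 1.8, 0.3]
opening: 0.0856
```

```bash
python3 - <<'E'
from h import *
w=bot.camera("wrist"); save('w1.png',w["image"]); np.savez('w1.npz',R=w["R"],t=w["t"],camera_matrix=w["camera_matrix"])
print(-np.asarray(w["R"]).T@np.asarray(w["t"]).ravel())
plan([.477,-.160,.10],184)
E
```

```text
[ 0.3882566  -0.11841051  0.37341464]
t 2.55 pos [ 0.4752 -0.1183  0.2094] rot [-179.87    0.   -176.33] q [-13.9  -3.3   1.5  94.8  -0.1 -17.6] F [-5.8 -2.2 -3.6] open 0.0855
  dr [-0.002  0.    -0.006] xyz [ 0.023 -1.036  2.736] dist 0.11704620249807969
```

View pics/w1.png

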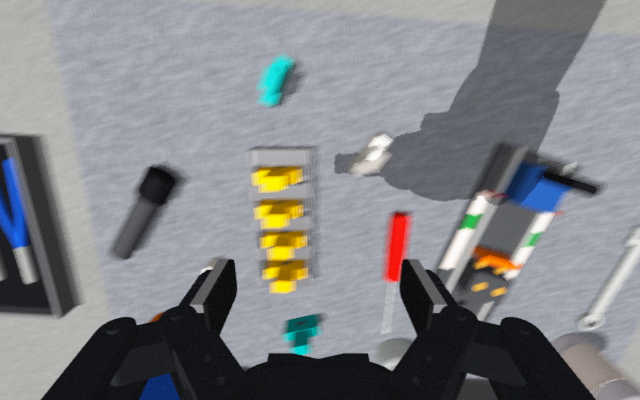

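The wrist picture is blurred, because the arm was still settling. It shows the rack at (282,215) with four yellow spacers, and the fixture at (505,220). I'll take a settled one and overlay my fitted model.

```bash
python3 - <<'E'
from h import *
for i in range(3): bot.camera("top")
w=bot.camera("wrist"); im=w["image"].copy()
plan([.477,-.160,.10],184)
big=cv2.resize(im,None,fx=4,fy=4,interpolation=cv2.INTER_CUBIC)
def W(p,P): 
    ca,sa=np.cos(p[2]),np.sin(p[2]); return [p[0]+ca*P[0]-sa*P[1],p[1]+sa*P[0]+ca*P[1],P[2]]
def poly(p,pts,col):
    q=np.array([(proj(w,W(p,P))+.5)*4-.5 for P in pts]).astype(int); cv2.polylines(big,[q],True,col,1)
rk=(.5409,-.149,.0699); fx=(.5566,.143,-.2215)
poly(rk,[(x*.095,y*.038,.022) for x,y in((1,1),(1,-1),(-1,-1),(-1,1))],(255,0,0))
for x in(-.066,-.022,.022,.066):
    poly(rk,[(x+a*.008,b*.012,.066) for a,b in((1,1),(1,-1),(-1,-1),(-1,1))],(255,0,0))
    poly(rk,[(x+a*.008,b*.026,.036) for a,b in((1,1),(1,-1),(-1,-1),(-1,1))],(0,0,255))
poly(fx,[(x*.13,y*.056,.01) for x,y in((1,1),(1,-1),(-1,-1),(-1,1))],(255,0,0))
for y0,y1 in((.04,.056),(-.056,-.04)):poly(fx,[(-.033,y0,.01),(-.009,y0,.01),(-.009,y1,.01),(-.033,y1,.01)],(255,0,255))
poly(fx,[(.010,.026,.04),(.010,-.026,.04),(.010,-.026,.01),(.010,.026,.01)],(255,255,0))
poly(fx,[(-.065,.028,.04),(-.065,-.028,.04),(-.065,-.028,.01),(-.065,.028,.01)],(255,255,0))
save('w2r.png',big[4*130:4*280,4*225:4*375]); save('w2f.png',big[4*125:4*270,4*430:4*610])
E
```

```text
t 2.75 pos [ 0.4722 -0.111   0.2106] rot [ 1.7998e+02 -4.0000e-02 -1.7620e+02] q [-13.2  -3.9   1.2  95.1   0.  -17. ] F [ 0.4 -0.2 -0.4] open 0.085
  dr [ 0.    -0.001 -0.003] xyz [-0.041 -1.232  2.765] dist 0.12107726334045733
```

View pics/w2r.png

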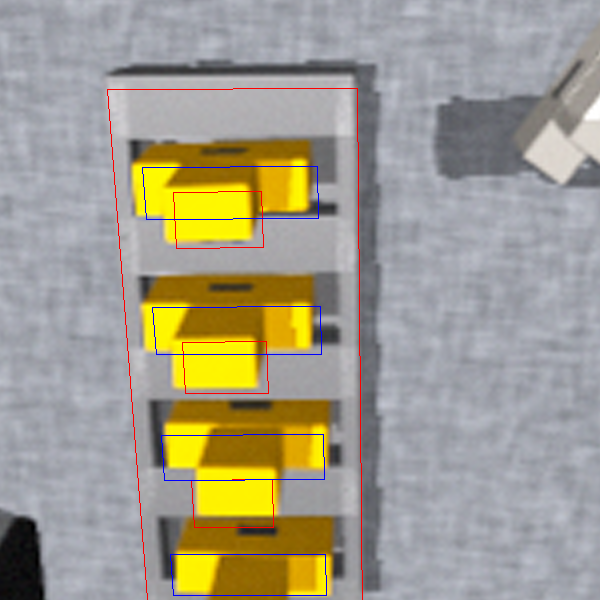

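View pics/w2f.png

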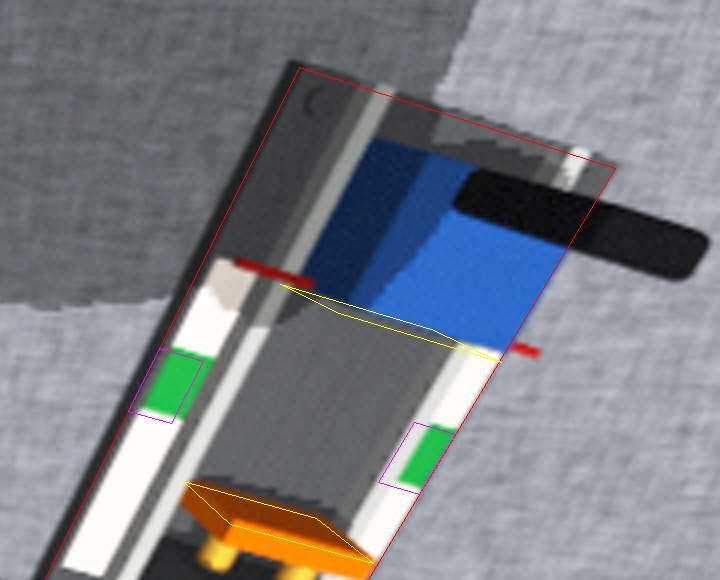

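```bash
python3 - <<'E'
from h import *
w=bot.camera("wrist")
P=lambda u,v:(225+(u+.5)/4-.5,130+(v+.5)/4-.5)
for n,(u,v),z in(("tab1",(210,214),.066),("tab2",(216,363),.066),("tab3",(236,492),.066),("sh1L",(133,190),.036),("sh1R",(309,185),.036),("sh2L",(143,328),.036),("sh2R",(312,323),.036),("rackTL",(108,73),.022),("rackTR",(357,75),.022)):
    print(n,unproj(w,P(u,v),z).round(4))
E
```

```text
tab1 [ 0.4736 -0.1552  0.066 ]
tab2 [ 0.5177 -0.1526  0.066 ]
tab3 [ 0.5591 -0.1456  0.066 ]
sh1L [ 0.4761 -0.1822  0.036 ]
sh1R [ 0.471  -0.1297  0.036 ]
sh2L [ 0.5202 -0.1791  0.036 ]
sh2R [ 0.515  -0.1266  0.036 ]
rackTL [ 0.4439 -0.1924  0.022 ]
rackTR [ 0.4395 -0.1174  0.022 ]
```

```bash
python3 - <<'E'
from h import *
plan([.4737,-.1555,.105],185)
plan([.4737,-.1555,.042],185)
E
```

```text
t 2.8 pos [ 0.4721 -0.1105  0.2109] rot [ 179.99   -0.   -176.13] q [-13.2  -3.9   1.1  95.1   0.  -17. ] F [-0.2 -0.8  0.9] open 0.0853
  dr [ 0.   -0.   -0.02] xyz [ 0.037 -1.127  2.648] dist 0.11510946821763557
t 2.8 pos [ 0.4721 -0.1105  0.2109] rot [ 179.99   -0.   -176.13] q [-13.2  -3.9   1.1  95.1   0.  -17. ] F [-0.2 -0.8  0.9] open 0.0853
  dr [ 0.   -0.   -0.02] xyz [ 0.037 -1.127  4.223] dist 0.1748275098486059
```

Call:
step_arm(dr=[[0, 0, -0.01], [0, 0, -0.02], [0, 0, -0.02], [0, 0, -0.02], [0, 0, -0.02], [0, 0, -0.02], [0, 0, -0.02], [0, 0, -0.02]], xyz=[[0, -0.2, 0.4], [0, -0.6, 1.2], [0.02, -0.9, 2.0], [0.04, -1.13, 2.5], [0.04, -1.13, 2.65], [0.04, -1.13, 2.65], [0.04, -1.13, 2.65], [0.04, -1.13, 2.65]], gripper=[0.8, 0.7, 0.7, 0.7, 0.7, 0.7, 0.7, 0.7])

```text
time: 3.6
ee_pos: [0.4747, -0.1558, 0.1064]
tcp_rot: [-180.0, 0.1, -175.0]
wrist_force: [0.1, -1.3, 0.5]
opening: 0.0596
```

```bash
python3 - <<'E'
from h import *
w=bot.camera("wrist"); save('w3.png',w["image"]); 
for z in(.066,): print(proj(w,[.4737,-.1555,z]))
plan([.4737,-.1555,.042],185)
E
```

```text
[317.60443701 219.74222272]
t 3.65 pos [ 0.4746 -0.1559  0.1062] rot [-1.7996e+02  1.1000e-01 -1.7496e+02] q [-18.2  -2.9  -9.4  83.3   0.  -23.2] F [-0.4  0.3  0.7] open 0.0596
  dr [-0.001  0.002  0.001] xyz [0.024 0.012 1.604] dist 0.06417789334304279
```

View pics/w3.png

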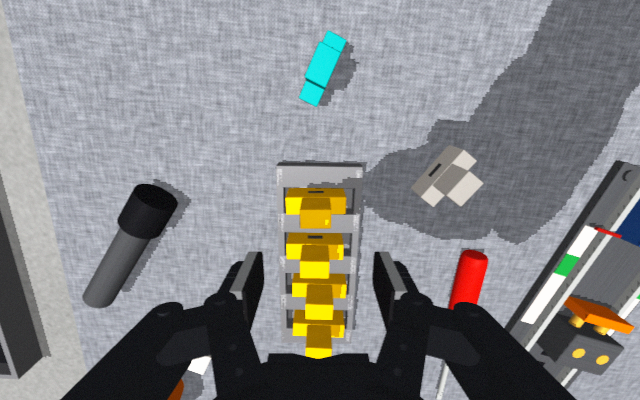

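```bash
python3 - <<'E'
from h import *
w=bot.camera("wrist"); im=w["image"]
hsv=cv2.cvtColor(im,cv2.COLOR_RGB2HSV)
big=cv2.resize(im[180:260,265:375],None,fx=6,fy=6,interpolation=cv2.INTER_CUBIC); 
for z,(dx,dy) in ((.066,(1,1)),(.066,(1,-1)),(.066,(-1,-1)),(.066,(-1,1))):
    p=proj(w,[.4737+dx*.008,-.1555+dy*.012,z]); cv2.circle(big,(int((p[0]-265+.5)*6),int((p[1]-180+.5)*6)),3,(255,0,0),-1)
save('w3c.png',big)
E
```

```text
(no output)
```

View pics/w3c.png

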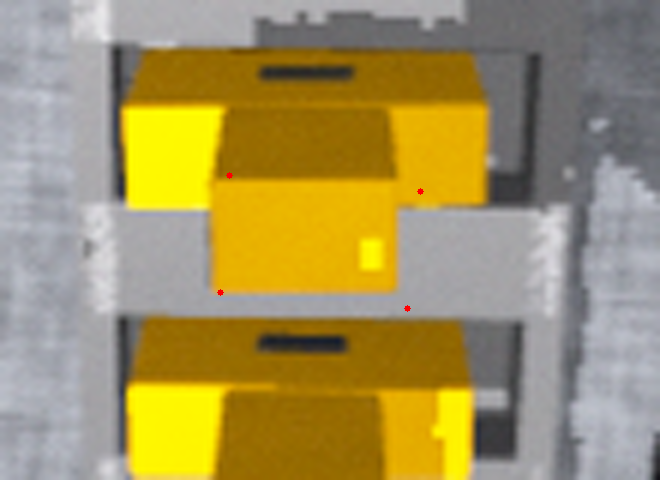

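Call:
step_arm(dr=[[0, 0, 0], [0, 0, 0], [0, 0, 0], [0, 0, 0], [0, 0, 0], [0, 0, 0], [0, 0, 0], [0, 0, 0]], xyz=[[0.03, -0.02, 0.4], [0.03, -0.02, 0.9], [0.03, -0.02, 1.3], [0.03, -0.02, 1.55], [0.03, -0.02, 1.63], [0.03, -0.02, 1.63], [0.03, -0.02, 1.63], [0.03, -0.02, 1.63]], gripper=[0.7, 0.7, 0.7, 0.7, 0.7, 0.7, 0.7, 0.7], squeeze=40)

```text
time: 4.5
ee_pos: [0.4732, -0.1572, 0.0405]
tcp_rot: [-180.0, 0.1, -175.0]
wrist_force: [-0.3, 0.2, -0.3]
opening: 0.0596
```

Call:
step_arm(dr=[[0, 0, 0], [0, 0, 0], [0, 0, 0], [0, 0, 0], [0, 0, 0], [0, 0, 0], [0, 0, 0], [0, 0, 0]], xyz=[[0, 0, 0], [0, 0, 0], [0, 0, 0], [0, 0, 0], [0, 0, 0], [0, 0, 0], [0, 0, 0], [0, 0, 0]], gripper=[0.4, 0.15, 0.0, 0.0, 0.0, 0.0, 0.0, 0.0], squeeze=40)

```text
time: 5.3
ee_pos: [0.473, -0.1573, 0.0399]
tcp_rot: [-180.0, 0.0, -175.0]
wrist_force: [-0.2, -1.3, 4.3]
opening: 0.0221
```

```bash
python3 - <<'E'
from h import *
w=bot.camera("wrist"); save('w4.png',w["image"]); 
plan([.4733,-.157,.2],185)
E
```

```text
t 5.35 pos [ 0.473  -0.1573  0.0399] rot [-1.7997e+02  3.0000e-02 -1.7501e+02] q [-18.4  -1.9 -15.9  76.   -0.  -23.4] F [-0.2 -1.1  5.5] open 0.0221
  dr [-0.     0.001 -0.   ] xyz [-1.100e-02  4.000e-03 -4.003e+00] dist 0.16010268865320879
```

View pics/w4.png

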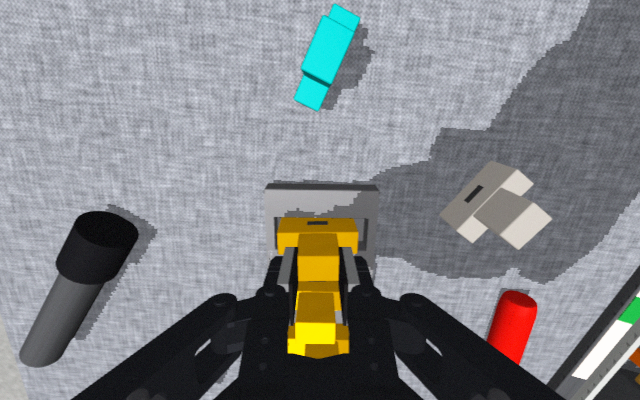

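Call:
step_arm(dr=[[0, 0, 0], [0, 0, 0], [0, 0, 0], [0, 0, 0.03], [0, 0, 0.09], [0, 0, 0.16], [0, 0, 0.22], [0, 0, 0.28]], xyz=[[0, 0, -0.4], [0, 0, -1.2], [0, 0, -2.0], [-0.2, 0.6, -2.4], [-0.6, 1.6, -2.5], [-1.0, 2.8, -2.5], [-1.45, 4.0, -2.5], [-1.9, 5.2, -2.5]], gripper=[0, 0, 0, 0, 0, 0, 0, 0])

```text
time: 6.15
ee_pos: [0.5293, 0.0557, 0.139]
tcp_rot: [-180.0, -0.1, 168.8]
wrist_force: [1.1, -1.3, -0.9]
opening: 0.0221
```

```bash
python3 - <<'E'
from h import *
plan([.5537,.1437,.14],167.3)
E
```

```text
t 6.15 pos [0.5293 0.0557 0.139 ] rot [-1.7999e+02 -5.0000e-02  1.6879e+02] q [ 6.   1.7 -1.3 87.1  0.  17.2] F [ 1.1 -1.3 -0.9] open 0.0221
  dr [-0.    -0.001  0.026] xyz [-0.171  2.277 -0.025] dist 0.09134075651084228
```

Call:
step_arm(dr=[[0, 0, 0.01], [0, 0, 0.02], [0, 0, 0.028], [0, 0, 0.028], [0, 0, 0.028], [0, 0, 0.028], [0, 0, 0.028], [0, 0, 0.028]], xyz=[[-0.08, 1.0, 0], [-0.14, 1.8, 0], [-0.16, 2.2, 0], [-0.16, 2.24, 0], [-0.16, 2.24, 0], [-0.16, 2.24, 0], [-0.16, 2.24, 0], [-0.16, 2.24, 0]], gripper=[0, 0, 0, 0, 0, 0, 0, 0])

```text
time: 6.95
ee_pos: [0.553, 0.1396, 0.1398]
tcp_rot: [180.0, 0.0, 167.3]
wrist_force: [0.1, -0.2, -1.6]
opening: 0.022
```

```bash
python3 - <<'E'
from h import *
w=bot.camera("wrist"); im=w["image"]
big=cv2.resize(im[150:350],None,fx=1.25,fy=1.25); 
plan([.5537,.1437,.055],167.3)
save('w5.png',im)
s=bot.camera("side"); save('s5.png',cv2.resize(s["image"][100:250,200:400],None,fx=4,fy=4,interpolation=cv2.INTER_CUBIC))
E
```

```text
t 7.0 pos [0.5529 0.1398 0.1398] rot [1.7999e+02 1.0000e-02 1.6730e+02] q [14.2  6.9  4.3 87.4 -0.  26.9] F [-0.2 -0.2 -1.3] open 0.0225
  dr [ 0.  0. -0.] xyz [0.004 0.099 2.119] dist 0.0848590538053557
```

View pics/w5.png

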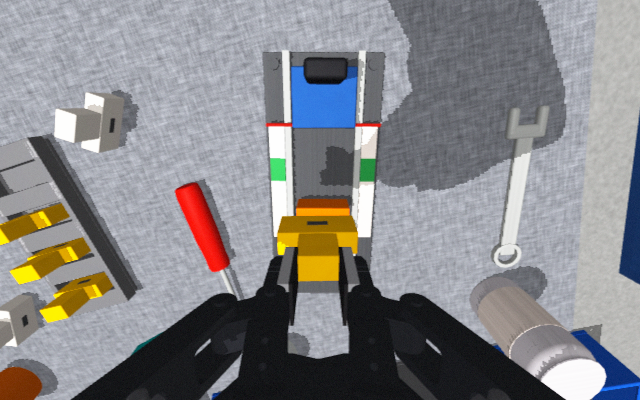

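View pics/s5.png

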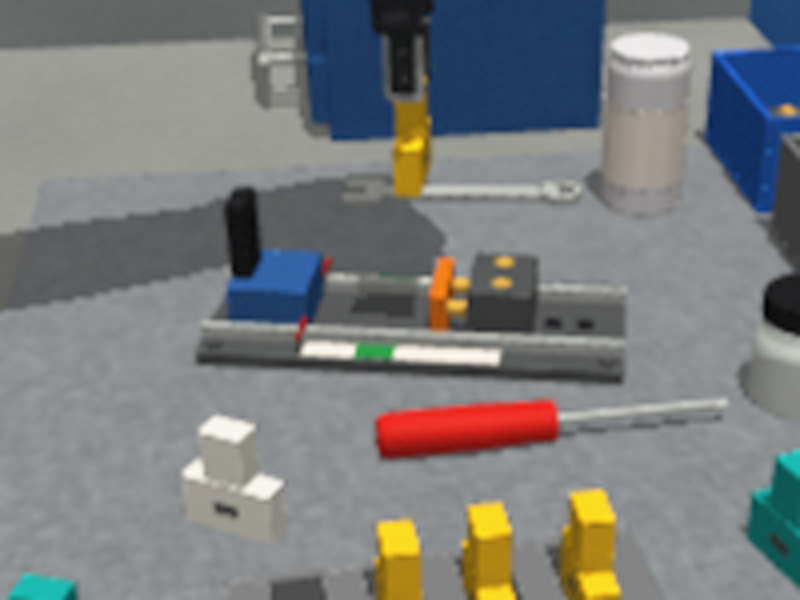

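The wrist view shows the spacer held square to the fixture. The tab is at column 318 and the channel centre at about 323, so it still needs a few mm sideways. I'll refine the fixture pose from this view.

```bash
python3 - <<'E'
from h import *
w=bot.camera("wrist"); im=w["image"]
big=cv2.resize(im[45:215,255:395],None,fx=4.5,fy=4.5,interpolation=cv2.INTER_CUBIC)
save('w6.png',big)
np.savez('w6.npz',R=w["R"],t=w["t"],camera_matrix=w["camera_matrix"])
E
```

```text
(no output)
```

View pics/w6.png

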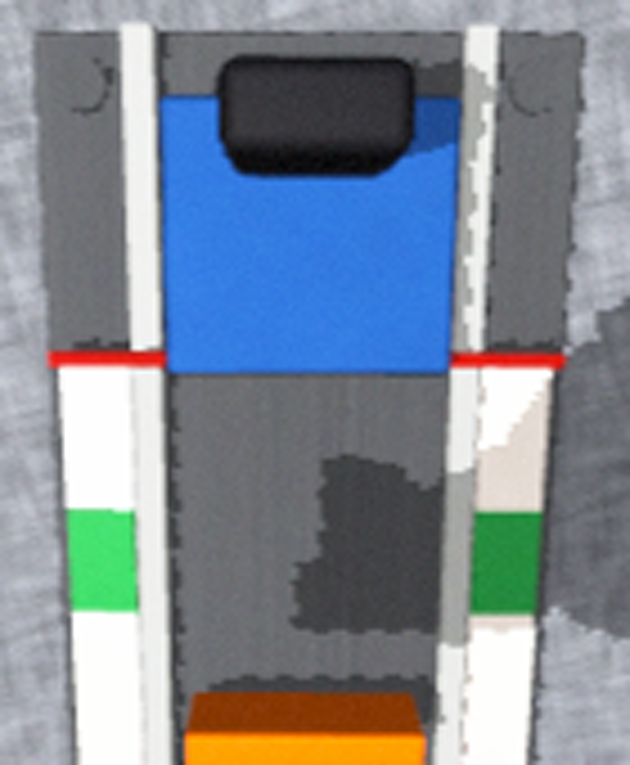

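```bash
python3 - <<'E'
from h import *
from scipy.optimize import least_squares
w=dict(np.load('w6.npz'))
P=lambda u,v:(255+(u+.5)/4.5-.5,45+(v+.5)/4.5-.5)
K=[((-130,56,10),P(582,33)),((-130,-56,10),P(35,33))]
pts=K+[((-33,None,11),P(102,511)),((-9,None,11),P(104,610)),((-33,None,11),P(507,512)),((-9,None,11),P(505,613)),
 ((-65,28,40),P(449,374)),((-65,-28,40),P(166,374)),((None,-56,10),P(72,605)),((None,56,10),P(542,605))]
def res(p):
    ux=np.array([np.cos(p[2]),np.sin(p[2])]);uy=np.array([-ux[1],ux[0]]); r=[]
    for F,uv in pts:
        X=unproj(w,uv,F[2]/1e3)[:2]-p[:2]
        if F[0] is not None: r.append(X@ux*1e3-F[0])
        if F[1] is not None: r.append(X@uy*1e3-F[1])
    return np.array(r)
r=least_squares(res,[.5566,.143,-.2215],x_scale=[.01,.01,.01],loss='soft_l1'); p=r.x
print(p.round(4),np.degrees(p[2]),res(p).round(1))
ux=np.array([np.cos(p[2]),np.sin(p[2])]);uy=np.array([-ux[1],ux[0]])
f=lambda u,v,z:[(unproj(w,P(u,v),z)[:2]-p[:2])@a for a in(ux,uy)]
print("pad top",np.round([f(196,693,.04),f(413,693,.04)],4))
print("c1",p[:2]+ux*-.003,"c2",p[:2]+ux*-.027)
o=bot.get_obs(); d=o["ee_pos"][:2]-p[:2]; print("tcp in fix",d@ux,d@uy)
E
```

```text
[ 0.5549  0.1444 -0.2229] -12.770265866634151 [ 0.3 -0.8  0.5  0.9  0.2 -0.8  0.3 -0.3 -0.2 -0.4 -0.1  0.1  2.3 -1. ]
pad top [[ 0.0007 -0.0234]
 [ 0.0007  0.0228]]
c1 [0.55196789 0.1450525 ] c2 [0.52856155 0.15035752]
tcp in fix -0.0009166954644957452 -0.004668054157194644
```

```bash
python3 - <<'E'
from h import *
w=dict(np.load('w6.npz'))
P=lambda u,v:(255+(u+.5)/4.5-.5,45+(v+.5)/4.5-.5)
p=np.array([.5549,.1444,-.2229]);ux=np.array([np.cos(p[2]),np.sin(p[2])]);uy=np.array([-ux[1],ux[0]])
f=lambda u,v,z:[(unproj(w,P(u,v),z)[:2]-p[:2])@a for a in(ux,uy)]
print(np.round([f(196,693,.01),f(413,693,.01),f(186,735,.04),f(426,735,.04)],4))
plan(list(p[:2]+ux*-.003)+[.055],167.23)
E
```

```text
[[ 0.0106 -0.0255]
 [ 0.0105  0.0259]
 [ 0.0102 -0.0257]
 [ 0.0101  0.0259]]
t 7.1 pos [0.553  0.14   0.1397] rot [1.8000e+02 1.0000e-02 1.6732e+02] q [14.2  6.9  4.3 87.4 -0.  26.9] F [ 0.6 -0.  -1.4] open 0.0225
  dr [0.    0.    0.001] xyz [0.052 0.117 2.118] dist 0.08486842587137507
```

Call:
step_arm(dr=[[0, 0, 0], [0, 0, 0], [0, 0, 0], [0, 0, 0], [0, 0, 0], [0, 0, 0], [0, 0, 0], [0, 0, 0]], xyz=[[0.05, 0.12, 0.2], [0.05, 0.12, 0.5], [0.05, 0.12, 0.9], [0.05, 0.12, 1.3], [0.05, 0.12, 1.65], [0.05, 0.12, 1.9], [0.05, 0.12, 2.0], [0.05, 0.12, 2.05]], gripper=[0, 0, 0, 0, 0, 0, 0, 0])

```text
time: 7.9
ee_pos: [0.552, 0.1456, 0.0572]
tcp_rot: [-180.0, -0.0, 167.4]
wrist_force: [0.8, 0.2, -0.7]
opening: 0.0219
```

```bash
python3 - <<'E'
from h import *
plan([.5520,.1450,.0445],167.23)
w=bot.camera("wrist"); save('w7.png',w["image"])
s=bot.camera("side"); save('s7.png',cv2.resize(s["image"][100:250,200:400],None,fx=4,fy=4,interpolation=cv2.INTER_CUBIC))
E
```

```text
t 7.9 pos [0.552  0.1456 0.0572] rot [-1.7999e+02 -1.0000e-02  1.6735e+02] q [14.8  7.6 -4.  78.4  0.  27.4] F [ 0.8  0.2 -0.7] open 0.0219
  dr [-0.    -0.     0.002] xyz [-0.004 -0.014  0.319] dist 0.012759121967763255
```

View pics/w7.png

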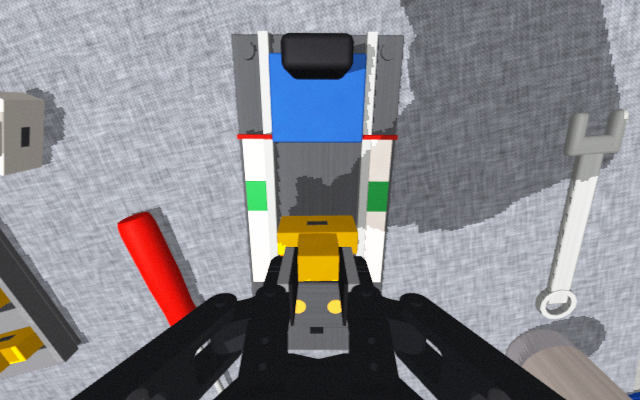

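View pics/s7.png

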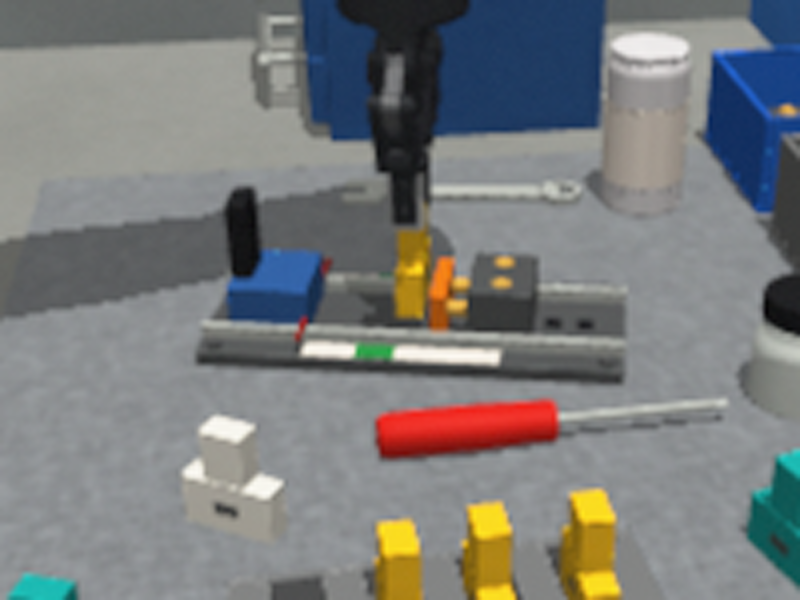

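Both views show the spacer centred in the channel, just in front of the pad. I'll lower it and let go.

Call:
step_arm(dr=[[0, 0, 0], [0, 0, 0], [0, 0, 0], [0, 0, 0], [0, 0, 0], [0, 0, 0], [0, 0, 0], [0, 0, 0]], xyz=[[0, 0, 0.1], [0, 0, 0.2], [0, 0, 0.27], [0, 0, 0.31], [0, 0, 0.31], [0, 0, 0.31], [0, 0, 0.31], [0, 0, 0.31]], gripper=[0, 0, 0, 0, 0, 0, 0, 0])

```text
time: 8.8
ee_pos: [0.5521, 0.1456, 0.0453]
tcp_rot: [180.0, 0.0, 167.3]
wrist_force: [-0.5, 0.6, -2.4]
opening: 0.0223
```

Call:
step_arm(dr=[[0, 0, 0], [0, 0, 0], [0, 0, 0], [0, 0, 0], [0, 0, 0], [0, 0, 0], [0, 0, 0], [0, 0, 0]], xyz=[[0, 0, 0], [0, 0, 0], [0, 0, 0], [0, 0, -0.1], [0, 0, -0.3], [0, 0, -0.7], [0, 0, -1.3], [0, 0, -2.0]], gripper=[0.4, 0.6, 0.7, 0.7, 0.7, 0.7, 0.7, 0.7])

```text
time: 9.6
ee_pos: [0.5517, 0.1455, 0.1261]
tcp_rot: [-180.0, -0.0, 167.4]
wrist_force: [-0.1, 0.1, 0.8]
opening: 0.0599
```

```bash
python3 - <<'E'
from h import *
plan([.5165,-.154,.12],185)
s=bot.camera("side"); save('s8.png',cv2.resize(s["image"][100:250,200:400],None,fx=4,fy=4,interpolation=cv2.INTER_CUBIC))
E
```

```text
t 9.6 pos [0.5517 0.1455 0.1261] rot [-1.7998e+02 -4.0000e-02  1.6735e+02] q [14.8  7.   2.9 85.9 -0.  27.4] F [-0.1  0.1  0.8] open 0.0599
  dr [-0.    -0.001 -0.308] xyz [-0.781 -7.498  0.155] dist 0.3015982606169768
```

View pics/s8.png

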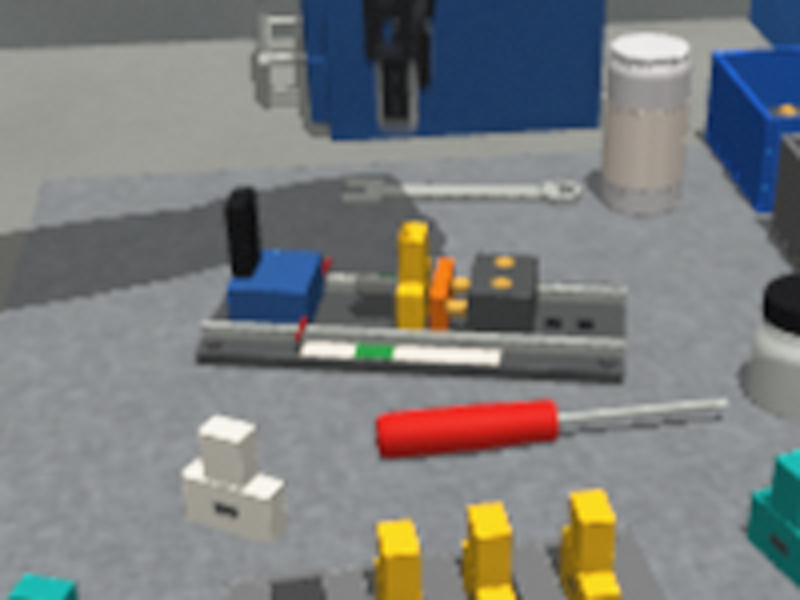

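The first spacer stands upright in the channel by the pad, at crop (412,275). Now the second one.

Call:
step_arm(dr=[[0, 0, -0.02], [0, 0, -0.06], [0, 0, -0.11], [0, 0, -0.16], [0, 0, -0.21], [0, 0, -0.26], [0, 0, -0.3], [0, 0, -0.308]], xyz=[[-0.05, -0.5, 0], [-0.15, -1.5, 0], [-0.25, -2.7, 0], [-0.4, -3.9, 0], [-0.5, -5.1, 0.05], [-0.65, -6.3, 0.1], [-0.75, -7.2, 0.15], [-0.78, -7.5, 0.15]], gripper=[0.7, 0.7, 0.7, 0.7, 0.7, 0.7, 0.7, 0.7])

```text
time: 10.45
ee_pos: [0.5162, -0.1572, 0.1196]
tcp_rot: [-180.0, 0.0, -175.1]
wrist_force: [-0.8, -0.3, -0.1]
opening: 0.0595
```

```bash
python3 - <<'E'
from h import *
for i in range(3): bot.camera("top")
plan([.517,-.1545,.041],185)
w=bot.camera("wrist"); im=w["image"]; x0,y0=265,180
big=cv2.resize(im[y0:y0+80,x0:x0+110],None,fx=6,fy=6,interpolation=cv2.INTER_CUBIC)
R=Ro.from_euler('z',5,degrees=True)
for d in((1,1),(1,-1),(-1,-1),(-1,1)):
    p=proj(w,np.array([.517,-.1545,.066])+R.apply([d[0]*.008,d[1]*.012,0])); cv2.circle(big,(int((p[0]-x0+.5)*6),int((p[1]-y0+.5)*6)),3,(255,0,0),-1)
save('w9.png',big); save('w9f.png',im)
E
```

```text
t 10.6 pos [ 0.5168 -0.1546  0.1197] rot [-1.8000e+02  3.0000e-02 -1.7512e+02] q [-16.7   2.6  -2.5  84.9   0.  -21.5] F [ 0.3  0.9 -0.3] open 0.0598
  dr [-0.     0.001 -0.002] xyz [-0.005  0.003  1.967] dist 0.07868812900061459
```

View pics/w9.png

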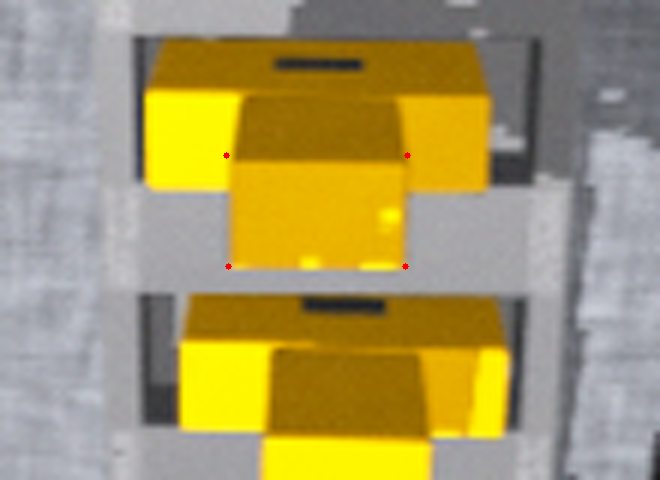

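View pics/w9f.png

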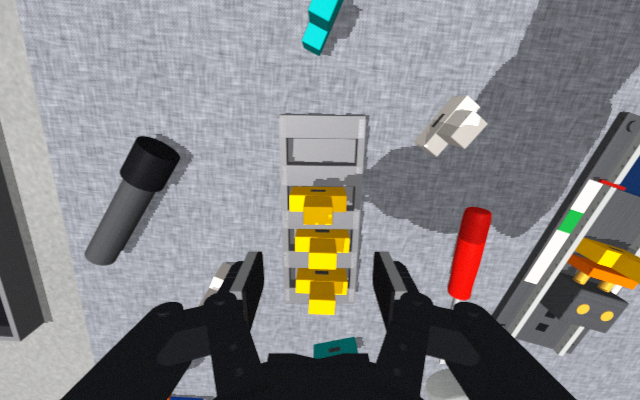

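The predicted tab corners lie on the second spacer's tab, at about crop (318,215). Descending to grip it.

Call:
step_arm(dr=[[0, 0, 0], [0, 0, 0], [0, 0, 0], [0, 0, 0], [0, 0, 0], [0, 0, 0], [0, 0, 0], [0, 0, 0]], xyz=[[0, 0, 0.3], [0, 0, 0.8], [0, 0, 1.3], [0, 0, 1.7], [0, 0, 1.9], [0, 0, 1.97], [0, 0, 1.97], [0, 0, 1.97]], gripper=[0.7, 0.7, 0.7, 0.7, 0.7, 0.7, 0.7, 0.7])

```text
time: 11.45
ee_pos: [0.5173, -0.1539, 0.0412]
tcp_rot: [-180.0, 0.1, -175.0]
wrist_force: [-0.0, 1.1, 0.3]
opening: 0.0598
```

Call:
step_arm(dr=[[0, 0, 0], [0, 0, 0], [0, 0, 0], [0, 0, 0], [0, 0, 0], [0, 0, 0], [0, 0, 0], [0, 0, 0]], xyz=[[0, 0, 0], [0, 0, 0], [0, 0, 0], [0, 0, 0], [0, 0, 0], [0, 0, 0], [0, 0, 0], [0, 0, 0]], gripper=[0.4, 0.15, 0.0, 0.0, 0.0, 0.0, 0.0, 0.0], squeeze=40)

```text
time: 12.25
ee_pos: [0.5172, -0.1542, 0.0409]
tcp_rot: [-180.0, 0.1, -175.0]
wrist_force: [-1.1, -2.0, 5.3]
opening: 0.0221
```

```bash
python3 - <<'E'
from h import *
plan([.5286,.1508,.14],167.23)
E
```

```text
t 12.25 pos [ 0.5172 -0.1542  0.0409] rot [-1.7996e+02  5.0000e-02 -1.7501e+02] q [-16.6   3.6 -10.1  76.2  -0.  -21.6] F [-1.1 -2.   5.3] open 0.0221
  dr [-0.     0.001  0.31 ] xyz [-0.951  7.571 -2.481] dist 0.3209308741335285
```

Call:
step_arm(dr=[[0, 0, 0], [0, 0, 0], [0, 0, 0], [0, 0, 0.03], [0, 0, 0.09], [0, 0, 0.16], [0, 0, 0.22], [0, 0, 0.28]], xyz=[[0, 0, -0.4], [0, 0, -1.2], [0, 0, -2.0], [-0.1, 0.6, -2.4], [-0.2, 1.6, -2.48], [-0.35, 2.8, -2.48], [-0.5, 4.0, -2.48], [-0.65, 5.2, -2.48]], gripper=[0, 0, 0, 0, 0, 0, 0, 0])

```text
time: 13.05
ee_pos: [0.524, 0.0572, 0.1392]
tcp_rot: [-180.0, -0.0, 168.8]
wrist_force: [1.3, -0.4, -1.6]
opening: 0.0223
```

Call:
step_arm(dr=[[0, 0, 0.01], [0, 0, 0.02], [0, 0, 0.03], [0, 0, 0.03], [0, 0, 0.03], [0, 0, 0.03], [0, 0, 0.03], [0, 0, 0.03]], xyz=[[0.05, 1.0, 0], [0.15, 1.8, 0], [0.25, 2.3, 0], [0.35, 2.39, 0], [0.37, 2.39, 0], [0.37, 2.39, 0], [0.37, 2.39, 0], [0.37, 2.39, 0]], gripper=[0, 0, 0, 0, 0, 0, 0, 0])

```text
time: 13.85
ee_pos: [0.5285, 0.1513, 0.1397]
tcp_rot: [180.0, 0.0, 167.2]
wrist_force: [-0.4, -0.5, -0.1]
opening: 0.0224
```

```bash
python3 - <<'E'
from h import *
plan([.5286,.1508,.057],167.23)
w=bot.camera("wrist"); save('w10.png',w["image"])
E
```

```text
t 13.85 pos [0.5285 0.1513 0.1397] rot [1.8000e+02 1.0000e-02 1.6717e+02] q [16.   4.1  1.2 87.2 -0.  28.8] F [-0.4 -0.5 -0.1] open 0.0224
  dr [ 0.     0.    -0.001] xyz [-0.005 -0.011  2.067] dist 0.08267472102751082
```

View pics/w10.png

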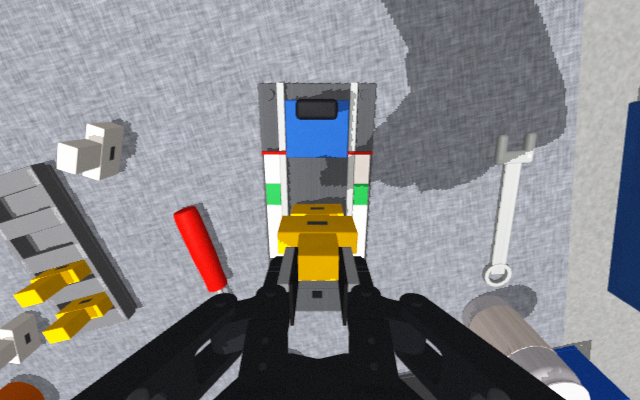

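Call:
step_arm(dr=[[0, 0, 0], [0, 0, 0], [0, 0, 0], [0, 0, 0], [0, 0, 0], [0, 0, 0], [0, 0, 0], [0, 0, 0]], xyz=[[0, 0, 0.2], [0, 0, 0.5], [0, 0, 0.9], [0, 0, 1.3], [0, 0, 1.65], [0, 0, 1.9], [0, 0, 2.0], [0, 0, 2.05]], gripper=[0, 0, 0, 0, 0, 0, 0, 0])

```text
time: 14.7
ee_pos: [0.5283, 0.1521, 0.0573]
tcp_rot: [-180.0, -0.0, 167.2]
wrist_force: [-0.3, 0.4, -0.5]
opening: 0.022
```

```bash
python3 - <<'E'
from h import *
plan([.5286,.1508,.0455],167.23)
s=bot.camera("side"); save('s11.png',cv2.resize(s["image"][100:250,200:400],None,fx=4,fy=4,interpolation=cv2.INTER_CUBIC))
E
```

```text
t 14.7 pos [0.5283 0.1521 0.0573] rot [-1.7999e+02 -1.0000e-02  1.6724e+02] q [16.1  4.8 -7.1 78.1 -0.  28.8] F [-0.3  0.4 -0.5] open 0.022
  dr [-0. -0.  0.] xyz [-0.015 -0.031  0.294] dist 0.01184027816667514
```

View pics/s11.png

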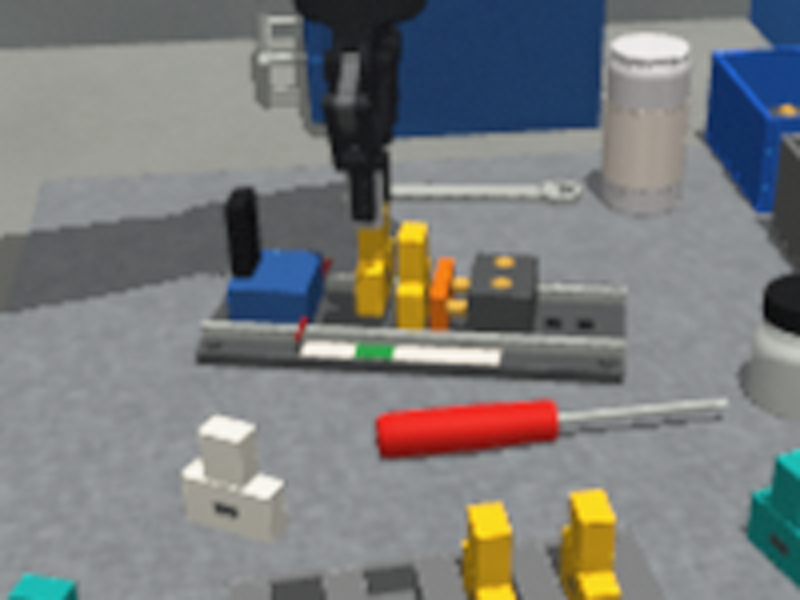

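The side view shows the second spacer about 10 mm behind the first. I'll lower it, release and lift.

Call:
step_arm(dr=[[0, 0, 0], [0, 0, 0], [0, 0, 0], [0, 0, 0], [0, 0, 0], [0, 0, 0], [0, 0, 0], [0, 0, 0]], xyz=[[0, -0.01, 0.1], [-0.01, -0.02, 0.2], [-0.01, -0.02, 0.26], [-0.01, -0.02, 0.29], [-0.01, -0.02, 0.29], [-0.01, -0.02, 0.29], [-0.01, -0.02, 0.29], [-0.01, -0.02, 0.29]], gripper=[0, 0, 0, 0, 0, 0, 0, 0])

```text
time: 15.55
ee_pos: [0.5287, 0.1513, 0.0461]
tcp_rot: [180.0, 0.0, 167.2]
wrist_force: [-0.5, 0.6, -0.4]
opening: 0.0219
```

Call:
step_arm(dr=[[0, 0, 0], [0, 0, 0], [0, 0, 0], [0, 0, 0], [0, 0, 0], [0, 0, 0], [0, 0, 0], [0, 0, 0]], xyz=[[0, 0, 0], [0, 0, 0], [0, 0, 0], [0, 0, -0.1], [0, 0, -0.3], [0, 0, -0.7], [0, 0, -1.3], [0, 0, -2.0]], gripper=[0.4, 0.6, 0.7, 0.7, 0.7, 0.7, 0.7, 0.7])

```text
time: 16.35
ee_pos: [0.5282, 0.1512, 0.127]
tcp_rot: [-180.0, -0.0, 167.2]
wrist_force: [0.8, 0.4, -0.3]
opening: 0.0597
```

```bash
python3 - <<'E'
from h import *
w=bot.camera("wrist"); save('w12.png',w["image"])
p=np.array([.5549,.1444,-.2229]);ux=np.array([np.cos(p[2]),np.sin(p[2])])
h=p[:2]+ux*(-.065-.043); print(h)
plan(list(h)+[.13],167.23-90); plan(list(h)+[.13],167.23+90)
E
```

```text
[0.44957187 0.16827435]
t 16.4 pos [0.53   0.1517 0.1324] rot [179.84   0.3  167.24] q [16.   3.9  0.3 86.  -0.  28.7] F [-0.1 -0.3  3.3] open 0.06
  dr [0.006 0.002 1.571] xyz [ 2.052 -0.039  0.05 ] dist 0.08212277613210217
t 16.4 pos [0.53   0.1517 0.1324] rot [179.84   0.3  167.24] q [16.   3.9  0.3 86.  -0.  28.7] F [-0.1 -0.3  3.3] open 0.06
  dr [-0.002  0.006 -1.571] xyz [ 2.052 -0.039  0.05 ] dist 0.08212277613210217
```

View pics/w12.png

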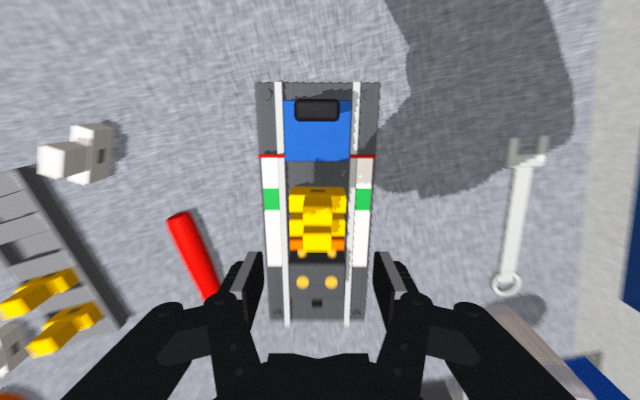

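Both spacers stand in the channel: tabs at (317,208) and (317,235), pad behind at (317,245). Next I'll turn a quarter and pinch the slide's handle.

Call:
step_arm(dr=[[0, 0, -0.1], [0, 0, -0.25], [0, 0, -0.4], [0, 0, -0.55], [0, 0, -0.7], [0, 0, -0.85], [0, 0, -1.0], [0, 0, -1.15]], xyz=[[0.1, 0, -0.3], [0.4, 0, -0.4], [0.8, 0, -0.4], [1.2, 0, -0.4], [1.6, 0, -0.4], [1.9, 0, -0.4], [2.0, 0, -0.4], [2.0, 0, -0.4]], gripper=[0.7, 0.6, 0.5, 0.5, 0.5, 0.5, 0.5, 0.5])

```text
time: 17.2
ee_pos: [0.4502, 0.1692, 0.1429]
tcp_rot: [-180.0, 0.1, -126.5]
wrist_force: [0.3, -0.3, 0.4]
opening: 0.0425
```

```bash
python3 - <<'E'
from h import *
plan([.4496,.1683,.15],257.23)
E
```

```text
t 17.2 pos [0.4502 0.1692 0.1429] rot [-1.7996e+02  6.0000e-02 -1.2649e+02] q [ 20.6  -5.4  -7.8  87.5   0.  -32.9] F [ 0.3 -0.3  0.4] open 0.0425
  dr [-0.001  0.001 -0.414] xyz [ 0.027 -0.001 -0.177] dist 0.0071467113207639675
```

Call:
step_arm(dr=[[0, 0, -0.14], [0, 0, -0.28], [0, 0, -0.4], [0, 0, -0.42], [0, 0, -0.42], [0, 0, -0.42], [0, 0, -0.42], [0, 0, -0.42]], xyz=[[0.03, 0, 0], [0.03, 0, 0], [0.03, 0, 0], [0.03, 0, 0], [0.03, 0, 0], [0.03, 0, 0], [0.03, 0, 0], [0.03, 0, 0]], gripper=[0.5, 0.5, 0.5, 0.5, 0.5, 0.5, 0.5, 0.5])

```text
time: 18.0
ee_pos: [0.4499, 0.168, 0.142]
tcp_rot: [-180.0, 0.0, -102.9]
wrist_force: [-0.3, 1.2, 0.3]
opening: 0.0426
```

```bash
python3 - <<'E'
from h import *
w=bot.camera("wrist"); im=w["image"].copy()
p=np.array([.5549,.1444,-.2229]);ux=np.array([np.cos(p[2]),np.sin(p[2])]);uy=np.array([-ux[1],ux[0]])
for a,b in((-50,-15),(-50,15),(-36,-15),(-36,15)):
    X=p[:2]+ux*(-.065+a/1e3)+uy*b/1e3; q=proj(w,[*X,.09]); cv2.circle(im,(int(q[0]+.5),int(q[1]+.5)),2,(255,0,0),-1)
save('w13.png',im)
plan([.4496,.1683,.058],257.23)
E
```

```text
t 18.05 pos [0.4498 0.168  0.142 ] rot [ 180.     -0.   -102.85] q [ 20.5  -5.4  -7.9  87.5  -0.  -56.7] F [-1.  -0.   0.3] open 0.0428
  dr [ 0.    -0.    -0.001] xyz [-0.006  0.007  2.099] dist 0.08397033476573515
```

View pics/w13.png

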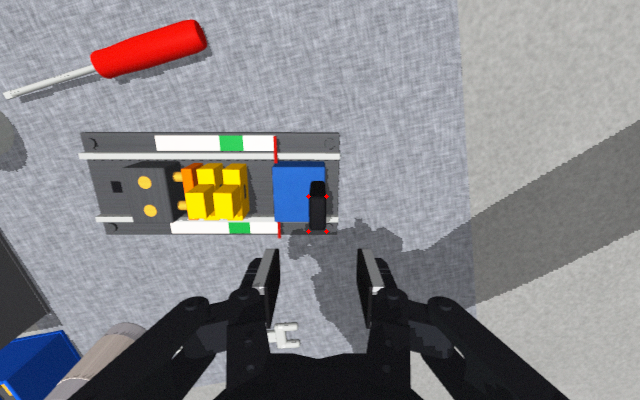

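Call:
step_arm(dr=[[0, 0, 0], [0, 0, 0], [0, 0, 0], [0, 0, 0], [0, 0, 0], [0, 0, 0], [0, 0, 0], [0, 0, 0]], xyz=[[0, 0, 0.2], [0, 0, 0.5], [0, 0, 0.9], [0, 0, 1.3], [0, 0, 1.7], [0, 0, 2.0], [0, 0, 2.1], [0, 0, 2.1]], gripper=[0.5, 0.5, 0.5, 0.5, 0.5, 0.5, 0.5, 0.5])

```text
time: 18.85
ee_pos: [0.4495, 0.1679, 0.0573]
tcp_rot: [179.9, -0.0, -102.8]
wrist_force: [1.3, -0.9, 0.7]
opening: 0.0424
```

Call:
step_arm(dr=[[0, 0, 0], [0, 0, 0], [0, 0, 0], [0, 0, 0], [0, 0, 0], [0, 0, 0], [0, 0, 0], [0, 0, 0]], xyz=[[0, 0, 0], [0, 0, 0], [0, 0, 0], [0, 0, 0], [0, 0, 0], [0, 0, 0], [0, 0, 0], [0, 0, 0]], gripper=[0.3, 0.1, 0, 0, 0, 0, 0, 0], squeeze=50)

```text
time: 19.65
ee_pos: [0.4505, 0.1681, 0.0589]
tcp_rot: [-179.9, 0.0, -102.8]
wrist_force: [0.5, -2.7, 6.0]
opening: 0.0124
```

```bash
python3 - <<'E'
from h import *
w=bot.camera("wrist"); save('w14.png',w["image"])
plan([.4496,.1683,.058],257.23)
E
```

```text
t 19.7 pos [0.4505 0.1681 0.0589] rot [-1.7991e+02  5.0000e-02 -1.0282e+02] q [ 20.5  -4.8 -16.5  78.2  -0.  -56.7] F [ 0.8 -1.7  5.9] open 0.0125
  dr [-0.002  0.001 -0.001] xyz [0.001 0.023 0.023] dist 0.0012866585214355516
```

View pics/w14.png

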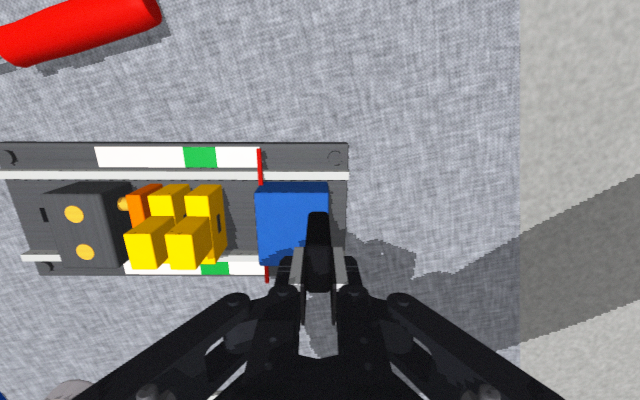

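Call:
step_arm(dr=[[0, 0, 0], [0, 0, 0], [0, 0, 0], [0, 0, 0], [0, 0, 0], [0, 0, 0], [0, 0, 0], [0, 0, 0]], xyz=[[0, -0.05, 0], [0, -0.13, 0], [0, -0.22, 0], [0, -0.31, 0], [0, -0.4, 0], [0, -0.49, 0], [0, -0.58, 0], [0, -0.65, 0]], gripper=[0, 0, 0, 0, 0, 0, 0, 0])

```text
time: 20.5
ee_pos: [0.4753, 0.1624, 0.0589]
tcp_rot: [-180.0, 0.0, -102.8]
wrist_force: [-4.1, -0.5, 8.1]
opening: 0.0125
```

Call:
step_arm(dr=[[0, 0, 0], [0, 0, 0], [0, 0, 0], [0, 0, 0], [0, 0, 0], [0, 0, 0], [0, 0, 0], [0, 0, 0]], xyz=[[0, -0.03, 0], [0, -0.06, 0], [0, -0.1, 0], [0, -0.14, 0], [0, -0.18, 0], [0, -0.22, 0], [0, -0.26, 0], [0, -0.3, 0]], gripper=[0, 0, 0, 0, 0, 0, 0, 0])

```text
time: 21.3
ee_pos: [0.4866, 0.1598, 0.0589]
tcp_rot: [180.0, 0.0, -102.8]
wrist_force: [-4.8, 0.4, 8.5]
opening: 0.0124
```

```bash
python3 - <<'E'
from h import *
w=bot.camera("wrist"); save('w15.png',w["image"])
plan([.4496,.1683,.058],257.23)
o=bot.get_obs(); p=np.array([.5549,.1444,-.2229]);ux=np.array([np.cos(p[2]),np.sin(p[2])])
print((o["ee_pos"][:2]-p[:2])@ux+.043, o["wrist_force"][:2]@ux)
E
```

```text
t 21.35 pos [0.4868 0.1598 0.0589] rot [ 1.7999e+02  4.0000e-02 -1.0280e+02] q [ 18.1  -0.4 -12.3  78.1   0.  -59.1] F [-4.5 -0.3  9.8] open 0.0127
  dr [ 0.     0.001 -0.001] xyz [-0.001  0.955  0.023] dist 0.03820616981346247
-0.02678328851325805 -4.3443252774614605
```

View pics/w15.png

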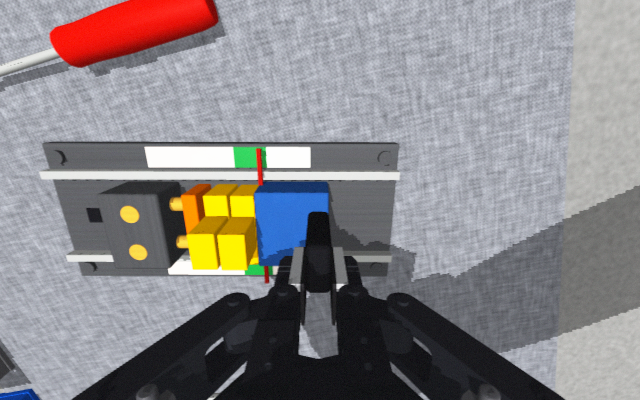

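Slide front is about -27 mm and the pointers are just entering green. The stack has almost reached the pad, so I'll push on gently.

Call:
step_arm(dr=[[0, 0, 0], [0, 0, 0], [0, 0, 0], [0, 0, 0], [0, 0, 0], [0, 0, 0], [0, 0, 0], [0, 0, 0]], xyz=[[0, -0.03, 0], [0, -0.05, 0], [0, -0.08, 0], [0, -0.11, 0], [0, -0.14, 0], [0, -0.16, 0], [0, -0.18, 0], [0, -0.2, 0]], gripper=[0, 0, 0, 0, 0, 0, 0, 0])

```text
time: 22.15
ee_pos: [0.4937, 0.1582, 0.0589]
tcp_rot: [179.9, 0.0, -102.8]
wrist_force: [-8.8, 0.5, 11.4]
opening: 0.0123
```

```bash
cat > chk.py <<'E'
from h import *
import sys
w=bot.camera("wrist"); save(sys.argv[1],w["image"])
plan([.4496,.1683,.058],257.23)
o=bot.get_obs(); p=np.array([.5549,.1444,-.2229]);ux=np.array([np.cos(p[2]),np.sin(p[2])])
print("slide x",(o["ee_pos"][:2]-p[:2])@ux+.043,"F along x", o["wrist_force"][:2]@ux)
E
python3 chk.py w16.png
```

```text
t 22.2 pos [0.4938 0.1582 0.0589] rot [ 1.7990e+02  4.0000e-02 -1.0279e+02] q [ 17.7   0.5 -11.3  78.2   0.1 -59.5] F [-9.   0.6 10.9] open 0.0124
  dr [ 0.002  0.001 -0.   ] xyz [-0.002  1.133  0.024] dist 0.0453116437123012
slide x -0.019675638276532834 F along x -8.907247327961658
```

View pics/w16.png

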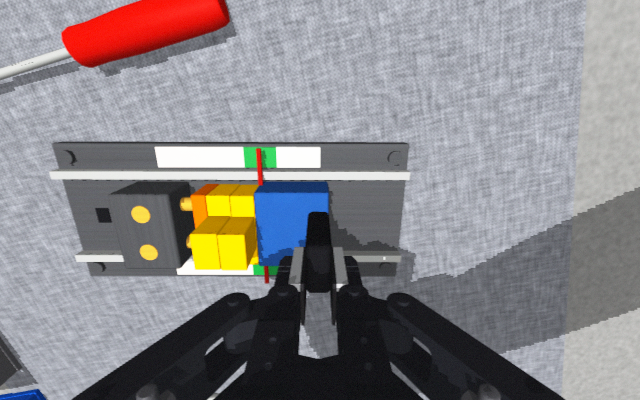

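Call:
step_arm(dr=[[0, 0, 0], [0, 0, 0], [0, 0, 0], [0, 0, 0], [0, 0, 0], [0, 0, 0], [0, 0, 0], [0, 0, 0]], xyz=[[0, -0.02, 0], [0, -0.04, 0], [0, -0.06, 0], [0, -0.08, 0], [0, -0.08, 0], [0, -0.08, 0], [0, -0.08, 0], [0, -0.08, 0]], gripper=[0, 0, 0, 0, 0, 0, 0, 0])

```text
time: 23.0
ee_pos: [0.4957, 0.1577, 0.0589]
tcp_rot: [179.8, 0.0, -102.8]
wrist_force: [-13.6, 2.7, 14.6]
opening: 0.0127
```

```bash
python3 chk.py w17.png; python3 - <<'E'
from h import *
s=bot.camera("side"); save('s17.png',cv2.resize(s["image"][100:250,200:400],None,fx=4,fy=4,interpolation=cv2.INTER_CUBIC))
E
```

```text
t 23.05 pos [0.4957 0.1577 0.0589] rot [ 1.7978e+02  4.0000e-02 -1.0276e+02] q [ 17.6   0.9 -11.   78.3   0.1 -59.7] F [-14.6   2.8  13.8] open 0.0121
  dr [0.004 0.001 0.   ] xyz [-0.003  1.182  0.027] dist 0.047312076499695044
slide x -0.01767512784005376 F along x -14.816572039099379
```

View pics/w17.png

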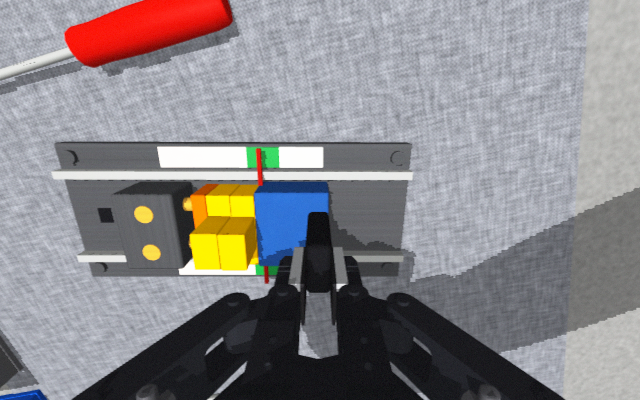

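View pics/s17.png

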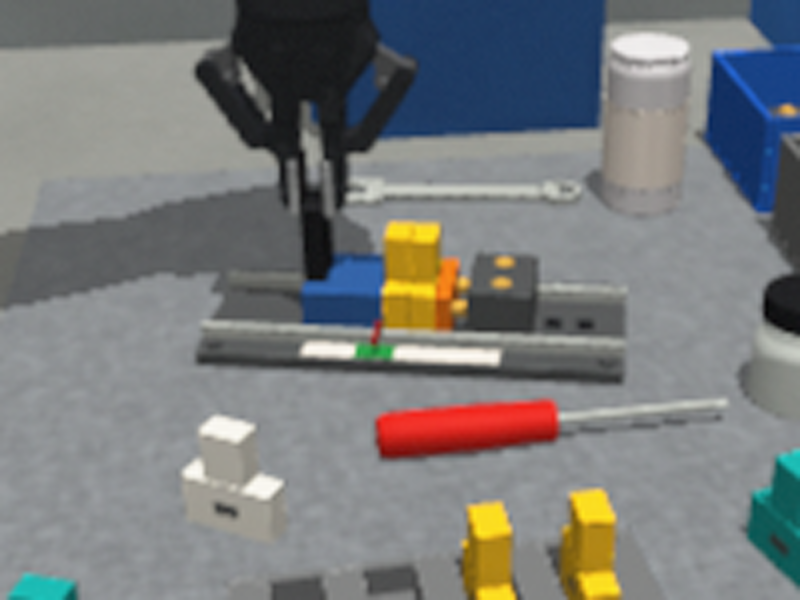

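Pointers are mid-green (side crop (376,335), wrist (260,158)). The stack stands upright and tight against the pad, with about 15 N of push. I'll hold once more to confirm it is steady, then hand in.

Call:
step_arm(dr=[[0, 0, 0], [0, 0, 0], [0, 0, 0], [0, 0, 0], [0, 0, 0], [0, 0, 0], [0, 0, 0], [0, 0, 0]], xyz=[[0, 0, 0], [0, 0, 0], [0, 0, 0], [0, 0, 0], [0, 0, 0], [0, 0, 0], [0, 0, 0], [0, 0, 0]], gripper=[0, 0, 0, 0, 0, 0, 0, 0])

```text
time: 23.9
ee_pos: [0.4957, 0.1577, 0.0589]
tcp_rot: [179.8, 0.0, -102.8]
wrist_force: [-14.9, 2.5, 14.8]
opening: 0.0129
```

```bash
python3 chk.py w18.png; python3 -c "
from h import *
bot.job_done()"
```

```text
t 23.95 pos [0.4957 0.1577 0.0589] rot [ 1.7979e+02  4.0000e-02 -1.0276e+02] q [ 17.6   0.9 -11.   78.3   0.1 -59.7] F [-14.3   2.7  14.3] open 0.0124
  dr [0.004 0.001 0.   ] xyz [-0.003  1.183  0.028] dist 0.04731798612601614
slide x -0.017669553131664566 F along x -14.574344115278972
the job is handed in; nothing more can be done
```

View pics/w18.png

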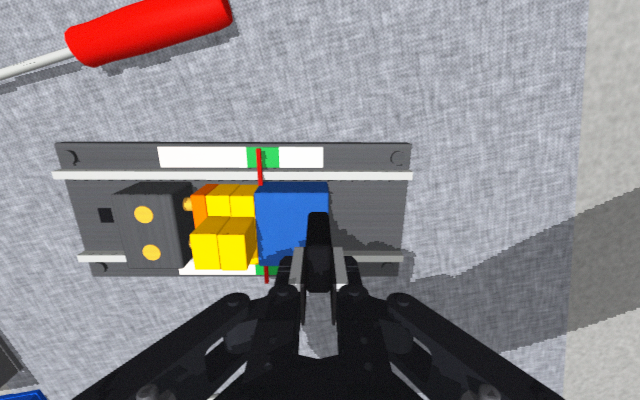

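I stood two yellow spacers in the channel between slide and pad, pinched the slide's handle, and pushed until the stack closed tight. I handed the job in at about 24 s, still pushing.

- **Slide position:** the last reading put the slide front at about x = -17.7 mm of the fixture, in the middle of the green band. The pictures show the pointers there too, and the reading was steady over the last 0.8 s.
- **Push and squeeze:** the arm was pushing with about 14.6 N along the channel. I had no separate reading of the force on the spacers. From the pad's travel and spring rate I estimate about 10 N on it.
- **Spacers:** both stand upright and face to face, clear of the gripper. The other two are still in the rack. I did not touch the look-alikes or the bystanders.
- **Odd readings:** the top view disagreed with the wrist camera by up to 7 mm on the first spacer's position, so I used the wrist camera. The wrist also read about 14 N upward at the end, so the gripper was pressing down on the slide; I left that as it was.

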